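# Take the squeeze-catch lid off the tall coffee canister

## Robot

A 6-joint arm with a two-finger parallel gripper is mounted at the origin on the work surface. World frame = base frame: x ahead of the robot, y to its left, z up, the work surface at z = 0. Lengths are in m, angles in rad, forces in N, time in s.
With the tool pointing down it reaches from about 0.4 to 0.925 m from the base axis. Payload 3.4 kg.
Tool frame: the origin (TCP) lies on the mounting face of the last link; the fingertips stand tip_extent ahead of it and the grasp point (between the pads) lies 155 mm ahead of it (tip_extent is the distance from the TCP to the fingertips, in m); z points along the fingers, y is the direction in which the jaws open and shut (so a half turn about z gives the same grasp; the last joint's range is limited). The gripper opens to 85 mm and grips with 20 to 120 N. Pads are 22 mm wide; open, the fingers measure 114 mm over their backs; the gripper's body (76 mm by 85 mm) begins 54 mm behind the grasp point. The pads swing forward as they close: fully open they stand 13 mm farther back than shut.
Start: joints at [1.032, 0.307, 1.506, -0, 1.328, -0.073], TCP at [0.258, 0.514, 0.405] pointing down, gripper open.
Joint ranges: [-3.12, 3.12], [-1.05, 2.28], [0.14, 2.33], [-1.42, 4.57], [0.1, 2.73], [-2.68, 2.68]. Speed limits (rad/s): [2.57, 2.57, 3.14, 3.14, 3.14, 3.14].

## Interface

Orientations are given as a unit quaternion [w, x, y, z].
In Python, from plant import * gives the robot as it stands.
- The arm moves only by the tool jog_arm, never from a script. Its argument "motion" is a list of rows, each an object of numbers: "dx", "dy", "dz": the shift along the tool's x, y, z scaled (see below); "wx", "wy", "wz": the turn, a rotation vector about the tool's x, y, z scaled (see below). A call has 1 to 12 rows; each row shifts and turns the pose as measured when the row begins, along the tool's axes as they then stand; what a row does not reach is not made up. The controller multiplies each number of a shift by 400 mm and each number of a turn by 45 degrees. A row lasts 1/12 s, in which the tool goes at most 41.7 mm and 7.16 degrees, less where a joint would pass 70% of its speed; a pose out of reach is approached as far as the arm can. A call with a number of a shift or a turn outside -1 to 1 is refused whole. A call with a gripper value outside its range is refused whole. "fingers" is the closure, from 0 (fully open) to 1 (shut), set as the call begins (left out, the last holds). The fingers move at their own pace and stop on an object; "force" is the grip in N (left out, the last holds). Time passes only in rows, so rows that do not move let the fingers close. It gives the time, the measured TCP pose, the force and the opening at its end, in the units of the state.
- get_obs(): the state, without advancing time (a new reading comes with each control period).
- camera(name): name is "side" or "top" or "wrist"; returns the picture (400x640x3 uint8, blue, green, red); there is no depth.
- camera_model(name): a dict with "fx", "fy", "cx", "cy" (pixels), "k1" (the pictures are not rectified: a ray, as slopes to the right and down, at radius r is drawn at 1 + k1 r^2 times it, then the intrinsics apply), "rvec" (rotation vector, rad) and "tvec" (3), from world to camera coordinates, as OpenCV has them. Camera axes: x right, y down, z forward; pixel columns grow to the right and rows downward; lengths in m; the calibration is good to about 2 mm. A picture is of the moment at which its call begins: read the wrist's pose just before it. camera_model takes no time and is no camera call; for the wrist camera it gives the pose at the moment of the call.
- close_job(): hands the job in, once; it reports no verdict.
The state is a dict: "t": time; "joint_positions": joint angles; "dq": joint speeds; "tau": joint torques, N m; "tool_pos": TCP position; "eef_rot": TCP orientation; "force": force on the tool from outside, world axes, zero at the start; "ft_torque": the same for the moment, N m; "grip_width": opening from 0.0 (shut) to 1.0 (fully open).
Only numpy, scipy, OpenCV 4.12 (cv2) and the standard library are available. Lean on these libraries where they do the work, as an engineer would, in place of code of your own. Each camera call takes 0.05 s, during which the arm holds its last target.

## Task

The taller of the two square steel canisters is to be refilled with coffee. Squeeze the two opposed spring buttons on its lid together to free the catch, lift the lid off and set it down, without dropping it, right way up in the shallow wooden tray. Leave the canister standing where it is and do not disturb the shorter canister.

Things in the scene. Friction and masses are not known exactly. Their poses are not given: they have to be found in the camera images.
- tall_lid_grip (a point): Pinch point of the taller canister's lid, midway between its two opposed bare-metal buttons. Lid: black square plate 100 x 100 x 8 mm (upper face 24 mm, underside 32 mm below this point) with a black block 44 (x) x 36 (y) mm on it, top 16 mm above this point. A plug below the plate reaches 55 mm below this point; the lid stands on it when set down. z up, y through both buttons. 0.17 kg.
- button_left (a joint): Press of the button on the lid's +y side: 0 at rest, 0.010 m fully in; a spring (3 N at first, 9 N fully in) returns it. Each button is 30 mm wide (along x) and reaches from 13 mm above to 19 mm below the pinch point; 60 mm over both buttons at rest, 40 mm fully squeezed. Its hook holds the lid down unless pressed.
- button_right (a joint): The same for the button on the -y side. Both must be pressed in by more than about 7 mm, and kept so, for the lid to come off; lift it straight up, at least 35 mm to be clear.
- tall: The taller canister: loose, upright, brushed steel, 100 x 100 mm in plan and 150 mm high without its lid, about 0.85 kg. Origin at the centre of its underside, z up, x and y along its sides (as its lid's). With the lid on, the pinch point is 182 mm above the origin.
- short: The shorter canister, 100 x 100 mm and 90 mm high without its lid (138 mm with it), with a lid of the very same kind: a bystander. Origin at the centre of its underside, z up.
- tray: Shallow square light-wood tray, fixed to the counter, 170 x 170 x 14 mm outside, walls 5 mm thick, inner floor 5 mm above the counter. Origin at the centre of its underside, x and y along its sides. A lid standing flat in it has its pinch point 60 mm above the counter. A loose mug and a glass jar stand farther from the robot.
Not all that is in view belongs to the job. What is shaped like the part that bears tall_lid_grip but blue or yellow is not meant.

How it is judged:
On the way, in this order (a step that is already met when the one before it is completed fails the run):
1. both buttons of the tall canister's lid are pressed in while the lid is still on (value of joint each of button_left, button_right above 0.006 m and z of tall_lid_grip in the frame of tall below 0.19 m), for 0.1 s.
2. the lid is lifted clear of the tall canister, which still stands on the counter (z of tall_lid_grip in the frame of tall above 0.21 m and height (world z) of tall below 0.01 m), for 0.1 s.
At the end, for the whole second after the job is handed in: The tall canister's lid stands flat and right way up on the tray's floor (within 6 degrees, centre within 52 mm of the tray's along each side), at rest with both buttons sprung back out; the tall canister stands upright within 50 mm of where it was, the short one within 30 mm (x of tall_lid_grip in the frame of tray between -0.052 and 0.052 m and y of tall_lid_grip in the frame of tray between -0.052 and 0.052 m and height (world z) of tall_lid_grip between 0.054 and 0.066 m and angle between each of tall_lid_grip, tall, short's own z axis and vertical below 0.1 rad and distance of tall_lid_grip from where it was at the start of the episode above 0.1 m and value of joint each of button_left, button_right below 0.003 m and distance of tall from where it was at the start of the episode below 0.05 m and distance of short from where it was at the start of the episode below 0.03 m and linear speed of tall_lid below 0.02 m/s); the robot touches nothing.
It fails at once if the tall canister is lifted, knocked over or pushed more than 50 mm (distance of tall from where it was at the start of the episode above 0.05 m or angle between tall's own z axis and vertical above 0.35 rad).
It fails at once if the short canister is pushed more than 30 mm or tipped (distance of short from where it was at the start of the episode above 0.03 m or angle between short's own z axis and vertical above 0.35 rad).
It fails at once if the lid is dropped: let go of while more than 30 mm above its rest in the tray and clear of the canister (contact force between the fingers and tall_lid below 0.1 N and height (world z) of tall_lid_grip above 0.09 m and (z of tall_lid_grip in the frame of tall above 0.215 m or horizontal distance between tall_lid_grip and tall above 0.06 m)).
It also fails if it takes over 40 s, if anything falls off the work surface, if the arm or the gripper's body presses on something with over 40 N, if the wrist force passes 120 N, or if a joint passes its speed limit or range.

## Working session

There is one attempt and no reset: what is moved stays moved. The work goes in short steps, Python scripts to look and compute and a tool call to move; the robot and the scene stay as the last step left them, time stands still between calls to the robot, and variables do not carry over. Pictures are saved under pics/ and viewed, and the job is handed in when it is done.

Besides the shell and the picture viewer there is one more tool, called after ">>>" by a JSON object that holds its "name" and its "arguments". jog_arm: Moves the arm, as the interface text tells. Shifts and turns lie within -1 to 1; 1 stands for 400 mm of shift or 45 degrees of turn. Its arguments: {"type":"object","properties":{"motion":{"type":"array"},"fingers":{"type":"number"},"force":{"type":"number"}},"required":["motion"]}

```bash
ls; mkdir -p pics
python3 - <<'E'
from plant import *
import cv2
o=get_obs(); print(o)
for n in ("side","top","wrist"):
    print(n,camera_model(n)); cv2.imwrite(f"pics/a_{n}.png",camera(n))
E
```

```text
pics
{'t': 0.0, 'joint_positions': array([ 1.03250241e+00,  3.07577006e-01,  1.50765910e+00,  7.48994828e-06,
        1.32839152e+00, -7.34978585e-02]), 'dq': array([ 2.21311060e-04,  5.48289768e-04, -1.46728780e-04, -1.91912667e-05,
       -1.84655729e-04,  7.63445574e-05]), 'tau': array([-1.23088870e-03, -4.57561541e+01, -2.51911587e+01, -9.45974239e-05,
        1.29969014e-02,  3.09583834e-05]), 'tool_pos': array([0.25758568, 0.51370189, 0.40378377]), 'eef_rot': array([-3.09879624e-04,  2.30312508e-01,  9.73116187e-01, -9.69158264e-04]), 'force': array([-0.04635538,  0.36171848,  0.54935162]), 'ft_torque': array([ 0.00687156, -0.02175521, -0.01856197]), 'grip_width': 0.9998094945082189}
side {'fx': 399.7953069962532, 'fy': 399.7953069962532, 'cx': 317.50865919872365, 'cy': 196.4115516388129, 'k1': -0.0510072202560809, 'rvec': array([ 2.46719364, -0.09501691,  0.05716659]), 'tvec': array([-0.5144121 ,  0.05677958,  1.18304126])}
top {'fx': 412.2585758435574, 'fy': 412.2585758435574, 'cx': 324.27946428321764, 'cy': 191.36010457214047, 'k1': -0.04598339061192734, 'rvec': array([ 2.18618542, -2.1702297 ,  0.12566981]), 'tvec': array([-0.06181881,  0.49104372,  1.02974325])}
wrist {'fx': 297.588755589866, 'fy': 297.588755589866, 'cx': 316.570398387216, 'cy': 201.1279051935475, 'k1': -0.007320838744016482, 'rvec': array([-2.47045219, -1.52410334, -0.20835269]), 'tvec': array([-0.57454642, -0.03440384,  0.37707358])}
```

View pics/a_side.png

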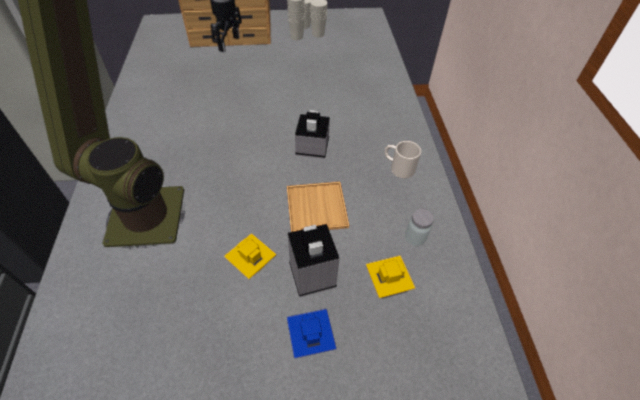

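View pics/a_top.png

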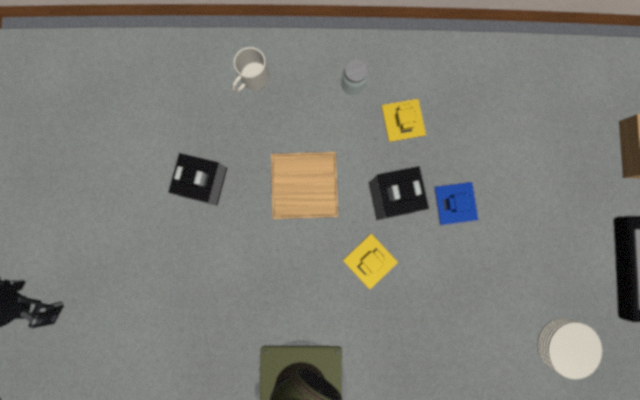

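View pics/a_wrist.png

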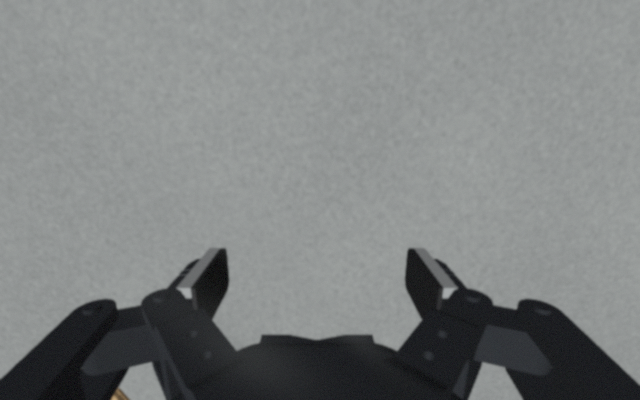

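The side view shows the tall canister at about (313,258), the short one at (312,135), and the tray between them at (318,206). The top view shows the tall lid at (403,190), the short one at (196,178) and the tray at (305,185). The wrist view shows only bare counter. I'll enlarge crops next.

```bash
cat > h.py <<'E'
import numpy as np, cv2
def ray(cm,uv):
    K=np.array([[cm['fx'],0,cm['cx']],[0,cm['fy'],cm['cy']],[0,0,1.]])
    p=cv2.undistortPoints(np.array([[uv]],float),K,np.array([cm['k1'],0,0,0.]))[0,0]
    R=cv2.Rodrigues(np.array(cm['rvec'],float))[0]
    d=R.T@np.array([p[0],p[1],1.]); return -R.T@np.array(cm['tvec'],float), d/np.linalg.norm(d)
def atz(cm,uv,z):
    o,d=ray(cm,uv); return o+d*(z-o[2])/d[2]
def tri(rs):
    A=0;b=0
    for o,d in rs:
        P=np.eye(3)-np.outer(d,d); A=A+P; b=b+P@o
    x=np.linalg.solve(A,b); return x,[np.linalg.norm((np.eye(3)-np.outer(d,d))@(x-o)) for o,d in rs]
def proj(cm,X):
    K=np.array([[cm['fx'],0,cm['cx']],[0,cm['fy'],cm['cy']],[0,0,1.]])
    return cv2.projectPoints(np.atleast_2d(np.array(X,float)),np.array(cm['rvec'],float),np.array(cm['tvec'],float),K,np.array([cm['k1'],0,0,0.]))[0][:,0]
def crop(img,u0,v0,w,h,s,fn):
    c=cv2.resize(img[v0:v0+h,u0:u0+w],None,fx=s,fy=s,interpolation=cv2.INTER_CUBIC)
    for u in range((u0+9)//10*10,u0+w,10):
        cv2.line(c,(int((u-u0+.5)*s),0),(int((u-u0+.5)*s),6),(0,0,255),1)
        cv2.putText(c,str(u),(int((u-u0+.5)*s)-10,16),0,.35,(0,0,255),1)
    for v in range((v0+9)//10*10,v0+h,10):
        cv2.line(c,(0,int((v-v0+.5)*s)),(6,int((v-v0+.5)*s)),(0,0,255),1)
        cv2.putText(c,str(v),(8,int((v-v0+.5)*s)+4),0,.35,(0,0,255),1)
    cv2.imwrite(fn,c)
E
python3 - <<'E'
from h import *
t=cv2.imread('pics/a_top.png'); s=cv2.imread('pics/a_side.png')
crop(t,360,155,80,75,8,'pics/b_top.png'); crop(s,270,170,90,130,4.5,'pics/b_side.png'); crop(t,255,140,100,90,6,'pics/b_tray.png')
E
```

```text
(no output)
```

View pics/b_top.png

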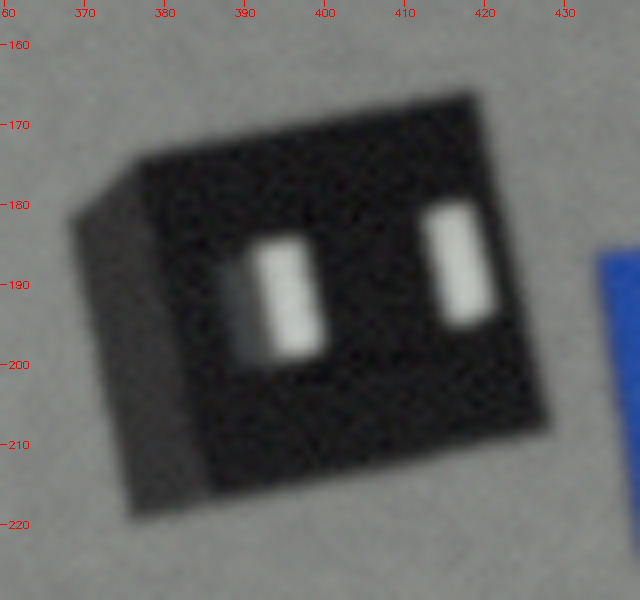

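View pics/b_side.png

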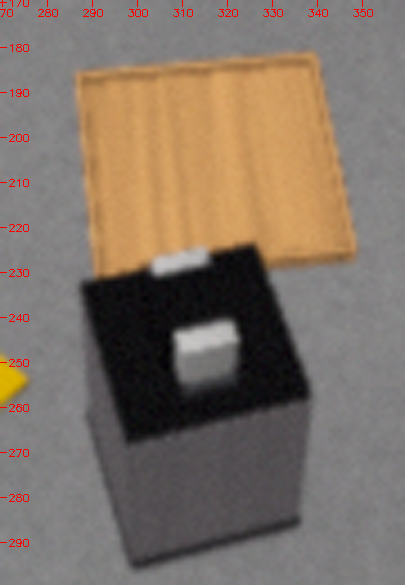

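View pics/b_tray.png

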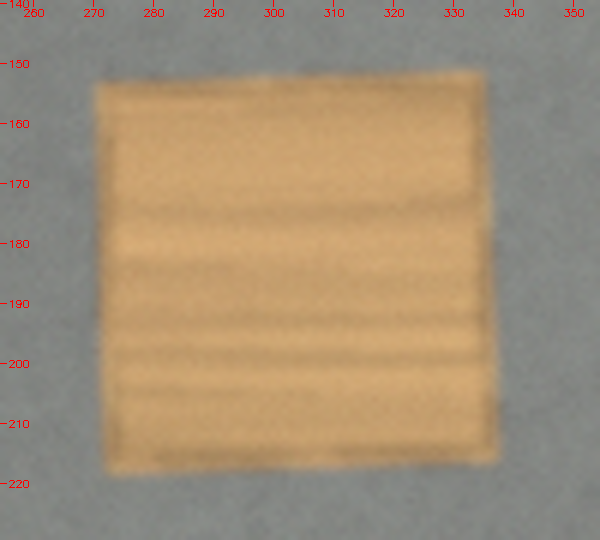

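Run:
```python
from plant import *
from h import *
T=camera_model('top');S=camera_model('side')
P=[]
for n,a,b in (('L',(395.75,191.9),(309.6,227.7)),('R',(416.9,187.6),(315.3,244.2))):
    x,r=tri([ray(T,a),ray(S,b)]);print(n,x,r,atz(T,a,.195),atz(S,b,.195));P.append(atz(T,a,.195))
d=P[0]-P[1];print('sep',np.linalg.norm(d),'yaw(y axis dir - 90)',np.degrees(np.arctan2(d[1],d[0]))-90)
c=[atz(T,q,.158) for q in ((377.4,174.3),(419.3,166),(428.6,208.3),(386,216.6))];print(np.array(c),np.mean(c,0))
for e in ((0,1),(3,2)):
    d=c[e[0]]-c[e[1]];print(np.linalg.norm(d),np.degrees(np.arctan2(d[1],d[0]))-90)
for e in ((0,3),(1,2)):
    d=c[e[0]]-c[e[1]];print(np.linalg.norm(d),np.degrees(np.arctan2(d[1],d[0])))
# tray rim corners
c=[atz(T,(255+p/6-.5,140+q/6-.5),.014) for p,q in ((97,83),(484,72),(497,462),(107,473))];print(np.array(c),np.mean(c,0))
d=c[0]-c[3];print(np.linalg.norm(d),np.degrees(np.arctan2(d[1],d[0])))
cs=[atz(S,(270+p/4.5-.5,170+q/4.5-.5),.014) for p,q in ((78,75),(318,55),(357,258),(97,278))];print(np.array(cs),np.mean(cs,0))
```

```text
L [ 0.47583552 -0.2094117   0.19443901] [np.float64(0.0011300973078303645), np.float64(0.001130097307830309)] [ 0.47464592 -0.20935042  0.195     ] [ 0.47693647 -0.2096584   0.195     ]
R [ 0.48550416 -0.25540931  0.19473873] [np.float64(0.0011258964798973592), np.float64(0.0011258964798973666)] [ 0.4843444  -0.25538251  0.195     ] [ 0.48661356 -0.25544035  0.195     ]
sep 0.04704267930199551 yaw(y axis dir - 90) 11.897602327707233
[[ 0.5177768  -0.17535196  0.158     ]
 [ 0.53763427 -0.2706738   0.158     ]
 [ 0.4420044  -0.29010752  0.158     ]
 [ 0.4228475  -0.1940037   0.158     ]] [ 0.48006574 -0.23253424  0.158     ]
0.09736823659636831 11.76757192629708
0.0979945406497778 11.273316591216343
0.09674429767689069 11.115899293063016
0.09758453717329572 11.487110612689923
[[ 0.59099815  0.08197307  0.014     ]
 [ 0.59741578 -0.08615196  0.014     ]
 [ 0.42788787 -0.09237814  0.014     ]
 [ 0.42195493  0.07440196  0.014     ]] [ 0.50956418 -0.00553877  0.014     ]
0.16921267469553358 2.564448489827175
[[ 0.42618455  0.07296157  0.014     ]
 [ 0.59436305  0.07975655  0.014     ]
 [ 0.59909794 -0.09257399  0.014     ]
 [ 0.43223915 -0.0959989   0.014     ]] [ 0.51297117 -0.00896369  0.014     ]
```

>>> {"name": "jog_arm", "arguments": {"motion": [{"dx": -0.0725,"dy": -0.06,"dz": -0.004},{"dx": -0.0725,"dy": -0.06,"dz": -0.004},{"dx": -0.0725,"dy": -0.06,"dz": -0.004},{"dx": -0.0725,"dy": -0.06,"dz": -0.004},{"dx": -0.0725,"dy": -0.06,"dz": -0.004},{"dx": -0.0725,"dy": -0.06,"dz": -0.004},{"dx": -0.0725,"dy": -0.06,"dz": -0.004},{"dx": -0.0725,"dy": -0.06,"dz": -0.004},{"dx": -0.0725,"dy": -0.06,"dz": -0.004},{"dx": -0.0725,"dy": -0.06,"dz": -0.004},{"dx": -0.0725,"dy": -0.06,"dz": -0.004},{"dx": -0.0725,"dy": -0.06,"dz": -0.004}]}}

```text
$.motion[0]: bad value
```

```bash
cat > go.py <<'E'
import sys,numpy as np
from plant import *
from scipy.spatial.transform import Rotation as Ro
o=get_obs(); q=o['eef_rot']; R=Ro.from_quat([q[1],q[2],q[3],q[0]])
x,y,z,yaw=[float(v) for v in sys.argv[1:5]]   # target TCP, tool y dir deg
yd=np.array([np.cos(np.radians(yaw)),np.sin(np.radians(yaw)),0]);zd=np.array([0,0,-1.]);xd=np.cross(yd,zd)
Rt=Ro.from_matrix(np.c_[xd,yd,zd])
d=R.inv().apply(np.array([x,y,z])-o['tool_pos']); w=(R.inv()*Rt).as_rotvec(degrees=True)
m=R.as_matrix()
print('t',o['t'],'pos',o['tool_pos'].round(4),'ydir',np.degrees(np.arctan2(m[1,1],m[0,1])).round(2),'tilt',m[:2,2].round(4),'F',o['force'].round(2),'g',o['grip_width'])
print('shift/0.4',(d/.4).round(4),'rows>=',np.linalg.norm(d)/.0417,'turn/45',(w/45).round(4),'rows>=',np.linalg.norm(w)/7.16,'q6',o['joint_positions'].round(3))
E
python3 go.py .4805 -.2325 .42 -78.5; python3 -c "
import plant;print([n for n in dir(plant) if not n.startswith('_')])"
```

```text
t 0.15 pos [0.2576 0.5138 0.404 ] ydir 63.37 tilt [-0.0009 -0.0014] F [ 0.08  1.02 -0.02] g 0.9972816486873718
shift/0.4 [-1.3344 -1.418  -0.038 ] rows>= 18.68116246645898 turn/45 [-1.1000e-03  2.4000e-03  3.1526e+00] rows>= 19.8137834857966 q6 [ 1.032  0.307  1.507  0.     1.328 -0.073]
['Unreachable', 'camera', 'camera_model', 'close_job', 'get_obs', 'tip_extent']
```

>>> {"name": "jog_arm", "arguments": {"motion": [{"dx": -0.07,"dy": -0.06,"dz": 0,"wx": 0,"wy": 0,"wz": 0}]}}

```text
t: 0.23
tool_pos: [0.2711, 0.4838, 0.4037]
eef_rot: [-0.001, 0.229, 0.974, 0.002]
force: [2.3, 0.6, 1.0]
grip_width: 0.999
```

```bash
python3 go.py .44 .1 .42 -78.5;  python3 -c "
import plant;print(plant.tip_extent() if callable(plant.tip_extent) else plant.tip_extent)"
```

```text
t 0.2333 pos [0.2711 0.4838 0.4037] ydir 63.58 tilt [-0.0012  0.0035] F [2.34 0.56 0.96] g 0.9990918738662999
shift/0.4 [-0.8049 -0.6712 -0.0446] rows>= 10.062205040766052 turn/45 [-2.7000e-03 -5.6000e-03  3.1573e+00] rows>= 19.843586838793655 q6 [ 0.983  0.278  1.551  0.003  1.309 -0.128]
0.1734
```

>>> {"name": "jog_arm", "arguments": {"motion": [{"dx": -0.075,"dy": -0.062,"dz": -0.004,"wx": 0,"wy": 0,"wz": 0},{"dx": -0.075,"dy": -0.062,"dz": -0.004,"wx": 0,"wy": 0,"wz": 0},{"dx": -0.075,"dy": -0.062,"dz": -0.004,"wx": 0,"wy": 0,"wz": 0},{"dx": -0.075,"dy": -0.062,"dz": -0.004,"wx": 0,"wy": 0,"wz": 0},{"dx": -0.075,"dy": -0.062,"dz": -0.004,"wx": 0,"wy": 0,"wz": 0},{"dx": -0.075,"dy": -0.062,"dz": -0.004,"wx": 0,"wy": 0,"wz": 0},{"dx": -0.075,"dy": -0.062,"dz": -0.004,"wx": 0,"wy": 0,"wz": 0},{"dx": -0.075,"dy": -0.062,"dz": -0.004,"wx": 0,"wy": 0,"wz": 0},{"dx": -0.075,"dy": -0.062,"dz": -0.004,"wx": 0,"wy": 0,"wz": 0},{"dx": -0.075,"dy": -0.062,"dz": -0.004,"wx": 0,"wy": 0,"wz": 0},{"dx": -0.075,"dy": -0.062,"dz": -0.004,"wx": 0,"wy": 0,"wz": 0}]}}

```text
t: 1.15
tool_pos: [0.4489, 0.0781, 0.4178]
eef_rot: [-0.002, 0.223, 0.975, -0.0]
force: [0.8, 1.2, 0.2]
grip_width: 0.998
```

```bash
python3 go.py .4805 -.2325 .43 -78.5
```

```text
t 1.15 pos [0.4489 0.0781 0.4178] ydir 64.28 tilt [-0.0043  0.0006] F [0.84 1.16 0.2 ] g 0.9983465641959227
shift/0.4 [-0.408  -0.6654 -0.0313] rows>= 7.49361377356528 turn/45 [-7.2000e-03 -1.0000e-04  3.1728e+00] rows>= 19.94082322396434 q6 [ 7.900e-02  1.290e-01  1.716e+00  1.000e-03  1.301e+00 -1.043e+00]
```

>>> {"name": "jog_arm", "arguments": {"motion": [{"dx": -0.051,"dy": -0.083,"dz": -0.004,"wx": 0,"wy": 0,"wz": 0},{"dx": -0.051,"dy": -0.083,"dz": -0.004,"wx": 0,"wy": 0,"wz": 0},{"dx": -0.051,"dy": -0.083,"dz": -0.004,"wx": 0,"wy": 0,"wz": 0},{"dx": -0.051,"dy": -0.083,"dz": -0.004,"wx": 0,"wy": 0,"wz": 0},{"dx": -0.051,"dy": -0.083,"dz": -0.004,"wx": 0,"wy": 0,"wz": 0},{"dx": -0.051,"dy": -0.083,"dz": -0.004,"wx": 0,"wy": 0,"wz": 0},{"dx": -0.051,"dy": -0.083,"dz": -0.004,"wx": 0,"wy": 0,"wz": 0},{"dx": -0.051,"dy": -0.083,"dz": -0.004,"wx": 0,"wy": 0,"wz": 0},{"dx": 0,"dy": 0,"dz": 0,"wx": 0,"wy": 0,"wz": 0.158},{"dx": 0,"dy": 0,"dz": 0,"wx": 0,"wy": 0,"wz": 0.158},{"dx": 0,"dy": 0,"dz": 0,"wx": 0,"wy": 0,"wz": 0.158},{"dx": 0,"dy": 0,"dz": 0,"wx": 0,"wy": 0,"wz": 0.158}]}}

```text
t: 2.15
tool_pos: [0.4811, -0.26, 0.4282]
eef_rot: [-0.001, 0.46, 0.888, -0.001]
force: [0.2, 0.9, -0.3]
grip_width: 1.001
```

>>> {"name": "jog_arm", "arguments": {"motion": [{"dx": 0,"dy": 0,"dz": 0,"wx": 0,"wy": 0,"wz": 0.158},{"dx": 0,"dy": 0,"dz": 0,"wx": 0,"wy": 0,"wz": 0.158},{"dx": 0,"dy": 0,"dz": 0,"wx": 0,"wy": 0,"wz": 0.158},{"dx": 0,"dy": 0,"dz": 0,"wx": 0,"wy": 0,"wz": 0.158},{"dx": 0,"dy": 0,"dz": 0,"wx": 0,"wy": 0,"wz": 0.158},{"dx": 0,"dy": 0,"dz": 0,"wx": 0,"wy": 0,"wz": 0.158},{"dx": 0,"dy": 0,"dz": 0,"wx": 0,"wy": 0,"wz": 0.158},{"dx": 0,"dy": 0,"dz": 0,"wx": 0,"wy": 0,"wz": 0.158},{"dx": 0,"dy": 0,"dz": 0,"wx": 0,"wy": 0,"wz": 0.158},{"dx": 0,"dy": 0,"dz": 0,"wx": 0,"wy": 0,"wz": 0.158},{"dx": 0,"dy": 0,"dz": 0,"wx": 0,"wy": 0,"wz": 0.158},{"dx": 0,"dy": 0,"dz": 0,"wx": 0,"wy": 0,"wz": 0.158}]}}

```text
t: 3.15
tool_pos: [0.4792, -0.2604, 0.423]
eef_rot: [-0.004, 0.942, 0.336, -0.005]
force: [0.2, 0.1, -0.0]
grip_width: 1.003
```

```bash
python3 go.py .4805 -.2325 .43 -78.5
```

```text
t 3.15 pos [ 0.4792 -0.2604  0.423 ] ydir -50.69 tilt [-0.0122  0.0041] F [ 0.2   0.09 -0.04] g 1.002548947201272
shift/0.4 [ 0.0465 -0.0521 -0.0172] rows>= 0.6896219629300655 turn/45 [-0.0115  0.0119  0.618 ] rows>= 3.8857405396394107 q6 [-0.574  0.255  1.534 -0.003  1.365  0.311]
```

>>> {"name": "jog_arm", "arguments": {"motion": [{"dx": 0,"dy": 0,"dz": 0,"wx": -0.003,"wy": 0.003,"wz": 0.155},{"dx": 0,"dy": 0,"dz": 0,"wx": -0.003,"wy": 0.003,"wz": 0.155},{"dx": 0,"dy": 0,"dz": 0,"wx": -0.003,"wy": 0.003,"wz": 0.155},{"dx": 0,"dy": 0,"dz": 0,"wx": -0.003,"wy": 0.003,"wz": 0.153},{"dx": 0.008,"dy": -0.034,"dz": -0.008,"wx": 0,"wy": 0,"wz": 0},{"dx": 0.008,"dy": -0.034,"dz": -0.008,"wx": 0,"wy": 0,"wz": 0},{"dx": 0,"dy": 0,"dz": 0,"wx": 0,"wy": 0,"wz": 0}]}}

```text
t: 3.73
tool_pos: [0.4796, -0.232, 0.4265]
eef_rot: [-0.002, 0.996, 0.089, -0.002]
force: [-0.4, 0.0, 1.6]
grip_width: 1.002
```

```bash
python3 go.py .4805 -.2325 .43 -78.5
python3 - <<'E'
from plant import *
from h import *
import json
cm=camera_model('wrist');im=camera('wrist');cv2.imwrite('pics/c_w.png',im)
np.save('pics/c_w.npy',cm,allow_pickle=True)
a=np.radians(11.5);c=np.array([.4805,-.2325]);R=np.array([[np.cos(a),-np.sin(a)],[np.sin(a),np.cos(a)]])
big=cv2.resize(im,(800,500))
cv2.imwrite('pics/c_w8.png',big)
for sy in (1,-1):
    X=[np.r_[c+R@[sx*.015,sy*.03],.195] for sx in(1,-1)]; print(proj(cm,X))
E
```

```text
t 3.7333 pos [ 0.4796 -0.232   0.4265] ydir -79.79 tilt [-0.0052  0.0029] F [-0.43  0.02  1.56] g 1.002198002212737
shift/0.4 [ 0.002   0.0017 -0.0088] rows>= 0.08770968456774116 turn/45 [-0.0048  0.0058 -0.0287] rows>= 0.18641128820571895 q6 [-0.53   0.233  1.556 -0.     1.358  0.863]
[[275.43158298 196.16694529]
 [277.95314698 236.32237412]]
[[361.93065062 194.35370657]
 [361.15723326 234.70298051]]
```

View pics/c_w8.png

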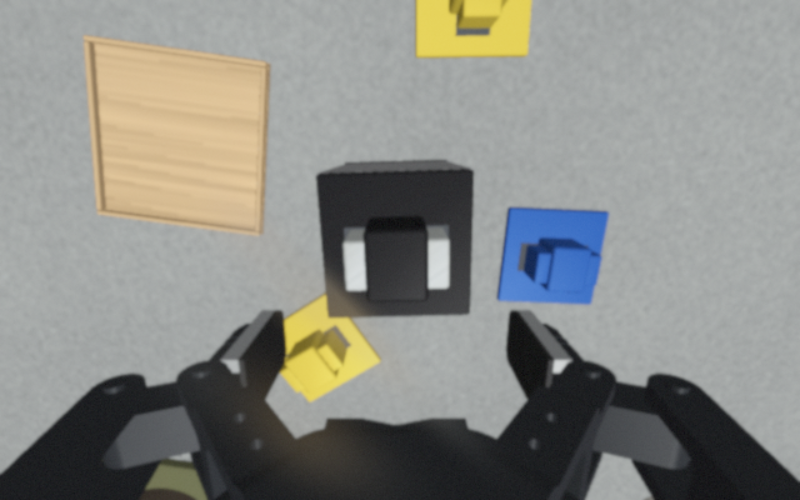

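Run:
```python
from h import *
crop(cv2.imread('pics/c_w.png'),245,120,145,140,5.3,'pics/d_w.png')
```

```text
(no output)
```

View pics/d_w.png

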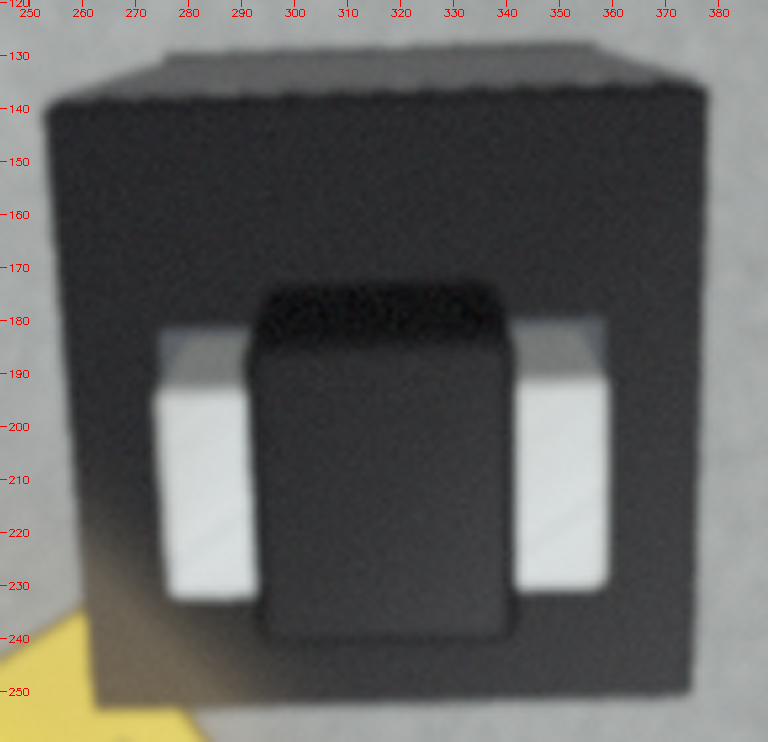

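Run:
```python
from plant import *
from h import *
cm=np.load('pics/c_w.npy',allow_pickle=True).item()
T=camera_model('top');S=camera_model('side')
c=[atz(cm,p,.195) for p in ((274,193.5),(276.5,232.5),(359.5,191),(359,231))]
print(np.mean(c,0)); 
L=(c[0]+c[1])/2;Rr=(c[2]+c[3])/2;d=L-Rr;print(np.linalg.norm(d),np.degrees(np.arctan2(d[1],d[0])))
for i in(0,2):
    d=c[i]-c[i+1];print(np.linalg.norm(d),np.degrees(np.arctan2(d[1],d[0])))
# height by three views, centres of button tops
for a,b,w in (((395.75,191.9),(309.6,227.7),(283.5,212.5)),((416.9,187.6),(315.3,244.2),(350.3,211))):
    print(tri([ray(T,a),ray(S,b),ray(cm,w)]), tri([ray(T,a),ray(cm,w)])[0])
c=[atz(cm,(p/1.25-.5,q/1.25-.5),.014) for p,q in ((85,37),(270,63),(262,234),(98,212))];print(np.array(c),np.mean(c,0))
```

```text
[ 0.4827514 -0.230749   0.195    ]
0.059216334863425174 101.69713452538974
0.02895498868069386 11.507503340559945
0.02954207819490272 11.738574231867636
(array([ 0.47647797, -0.2083912 ,  0.19262563]), [np.float64(0.00212829162898729), np.float64(0.0006325271594474916), np.float64(0.0015930395863131448)]) [ 0.47595129 -0.20862599  0.19054984]
(array([ 0.48614847, -0.2546967 ,  0.19278948]), [np.float64(0.0019786140564066195), np.float64(0.0007863033198538128), np.float64(0.0013177054836143703)]) [ 0.48537631 -0.25599473  0.18738074]
[[ 0.59214523  0.08246648  0.014     ]
 [ 0.59971916 -0.0885237   0.014     ]
 [ 0.4344458  -0.0944357   0.014     ]
 [ 0.42750566  0.0763469   0.014     ]] [ 0.51345396 -0.00603651  0.014     ]
```

```bash
python3 go.py .4818 -.2318 .34 -78.3
```

```text
t 3.7833 pos [ 0.4796 -0.2328  0.4263] ydir -79.77 tilt [-0.0054  0.0017] F [ 0.29 -0.5   0.02] g 1.001281572216769
shift/0.4 [ 0.0069 -0.0009  0.2156] rows>= 2.069148617436434 turn/45 [-0.0035  0.0064 -0.0326] rows>= 0.20972546531991604 q6 [-5.310e-01  2.340e-01  1.556e+00 -1.000e-03  1.357e+00  8.620e-01]
```

>>> {"name": "jog_arm", "arguments": {"motion": [{"dx": 0.006,"dy": -0.001,"dz": 0,"wx": -0.004,"wy": 0.006,"wz": -0.033},{"dx": 0,"dy": 0,"dz": 0.04,"wx": 0,"wy": 0,"wz": 0},{"dx": 0,"dy": 0,"dz": 0.04,"wx": 0,"wy": 0,"wz": 0},{"dx": 0,"dy": 0,"dz": 0.03,"wx": 0,"wy": 0,"wz": 0},{"dx": 0,"dy": 0,"dz": 0.02,"wx": 0,"wy": 0,"wz": 0},{"dx": 0,"dy": 0,"dz": 0,"wx": 0,"wy": 0,"wz": 0}]}}

```text
t: 4.28
tool_pos: [0.4833, -0.2352, 0.3725]
eef_rot: [0.003, 0.994, 0.106, 0.002]
force: [-0.8, 0.0, 0.4]
grip_width: 1.001
```

```bash
python3 go.py .4818 -.2318 .34 -78.3
python3 - <<'E'
from plant import *
import cv2
cv2.imwrite('pics/e_w.png',cv2.resize(camera('wrist'),(800,500)))
E
python3 go.py .4818 -.2318 .34 -78.3
```

```text
t 4.2833 pos [ 0.4833 -0.2352  0.3725] ydir -77.8 tilt [ 0.004  -0.0052] F [-0.75  0.03  0.37] g 1.0012460380817207
shift/0.4 [-0.002  -0.0096  0.0811] rows>= 0.783881024454897 turn/45 [ 0.0076 -0.0036  0.0112] rows>= 0.08796400445896246 q6 [-0.531  0.281  1.634 -0.003  1.221  0.828]
t 4.3333 pos [ 0.4834 -0.2353  0.3731] ydir -77.81 tilt [ 0.0047 -0.0056] F [-0.55 -0.02  0.24] g 0.9943524344727339
shift/0.4 [-0.0024 -0.01    0.0828] rows>= 0.8001173952752916 turn/45 [ 0.0082 -0.0043  0.0109] rows>= 0.09023742932624784 q6 [-0.531  0.28   1.632 -0.003  1.222  0.828]
```

View pics/e_w.png

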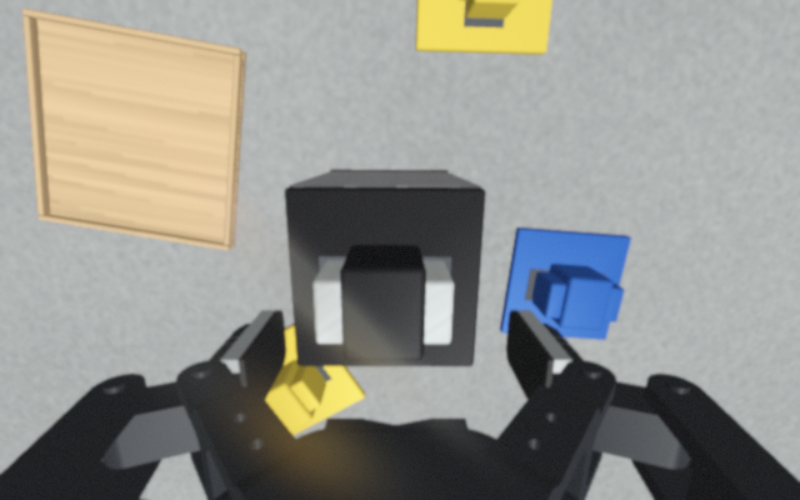

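The lid's buttons span u 316–452 (centre 384) and the fingers are centred on about 395. So the tool has to shift about 4–5 mm to +y before it goes down.

>>> {"name": "jog_arm", "arguments": {"motion": [{"dx": -0.002,"dy": -0.011,"dz": 0,"wx": 0.008,"wy": -0.004,"wz": 0.008},{"dx": 0,"dy": 0,"dz": 0,"wx": 0,"wy": 0,"wz": 0}]}}

```text
t: 4.5
tool_pos: [0.482, -0.2317, 0.3736]
eef_rot: [0.0, 0.995, 0.103, 0.0]
force: [0.3, -0.7, -0.2]
grip_width: 0.999
```

```bash
python3 go.py .4818 -.2315 .34 -78.3
```

```text
t 4.5 pos [ 0.482  -0.2317  0.3736] ydir -78.21 tilt [ 0.0005 -0.    ] F [ 0.31 -0.68 -0.23] g 0.9986250569106981
shift/0.4 [-0.0005 -0.0005  0.084 ] rows>= 0.8062433413407647 turn/45 [ 0.0002 -0.0006  0.0021] rows>= 0.013776365704286826 q6 [-0.527  0.278  1.635  0.     1.229  0.838]
```

>>> {"name": "jog_arm", "arguments": {"motion": [{"dx": 0,"dy": 0,"dz": 0.034,"wx": 0,"wy": 0,"wz": 0},{"dx": 0,"dy": 0,"dz": 0.03,"wx": 0,"wy": 0,"wz": 0},{"dx": 0,"dy": 0,"dz": 0.02,"wx": 0,"wy": 0,"wz": 0},{"dx": 0,"dy": 0,"dz": 0,"wx": 0,"wy": 0,"wz": 0}]}}

```text
t: 4.83
tool_pos: [0.4835, -0.2324, 0.343]
eef_rot: [0.003, 0.995, 0.103, 0.004]
force: [0.5, 0.9, 0.0]
grip_width: 0.997
```

```bash
python3 go.py .4818 -.2315 .34 -78.3
```

```text
t 4.8333 pos [ 0.4835 -0.2324  0.343 ] ydir -78.16 tilt [ 0.0081 -0.0045] F [0.48 0.92 0.01] g 0.9966082116472672
shift/0.4 [-0.0038 -0.003   0.0075] rows>= 0.08558436935743681 turn/45 [ 0.0077 -0.009   0.0031] rows>= 0.07670602274228024 q6 [-0.527  0.307  1.678  0.     1.147  0.837]
```

>>> {"name": "jog_arm", "arguments": {"motion": [{"dx": -0.004,"dy": -0.003,"dz": 0.009,"wx": 0.008,"wy": -0.009,"wz": 0.003},{"dx": 0,"dy": 0,"dz": 0,"wx": 0,"wy": 0,"wz": 0}]}}

```text
t: 5.0
tool_pos: [0.4819, -0.2315, 0.34]
eef_rot: [-0.0, 0.995, 0.102, 0.0]
force: [-0.3, 0.5, -0.2]
grip_width: 1.0
```

```bash
python3 go.py .4818 -.2315 .34 -78.3
python3 - <<'E'
from plant import *
from h import *
cv2.imwrite('pics/f_w.png',cv2.resize(camera('wrist'),(800,500)))
E
python3 go.py .4818 -.2315 .34 -78.3
```

```text
t 5.0 pos [ 0.4819 -0.2315  0.34  ] ydir -78.3 tilt [0.0002 0.0001] F [-0.26  0.55 -0.19] g 1.0003251044597605
shift/0.4 [-0.0001 -0.0001  0.0001] rows>= 0.001584505455125032 turn/45 [-0.0001 -0.0002  0.0001] rows>= 0.0017839255296470886 q6 [-0.527  0.31   1.682  0.     1.149  0.839]
t 5.05 pos [ 0.4823 -0.2318  0.3406] ydir -78.29 tilt [ 0.0018 -0.0008] F [ 0.21 -0.55  0.02] g 0.999607969557038
shift/0.4 [-0.0011 -0.0009  0.0015] rows>= 0.019441333478371535 turn/45 [ 0.0015 -0.002   0.0003] rows>= 0.015825420957918248 q6 [-0.527  0.31   1.681  0.     1.149  0.839]
```

View pics/f_w.png

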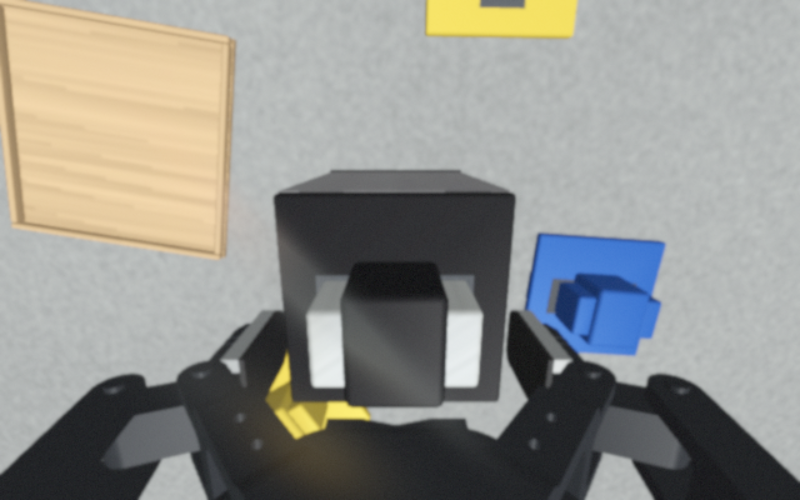

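The buttons span u 308–482, so they are centred on 395 like the fingers. I'll close now.

>>> {"name": "jog_arm", "arguments": {"motion": [{"dx": 0,"dy": 0,"dz": 0,"wx": 0,"wy": 0,"wz": 0},{"dx": 0,"dy": 0,"dz": 0,"wx": 0,"wy": 0,"wz": 0},{"dx": 0,"dy": 0,"dz": 0,"wx": 0,"wy": 0,"wz": 0},{"dx": 0,"dy": 0,"dz": 0,"wx": 0,"wy": 0,"wz": 0},{"dx": 0,"dy": 0,"dz": 0,"wx": 0,"wy": 0,"wz": 0},{"dx": 0,"dy": 0,"dz": 0,"wx": 0,"wy": 0,"wz": 0}], "fingers": 1, "force": 50}}

```text
t: 5.55
tool_pos: [0.483, -0.2317, 0.3463]
eef_rot: [0.002, 0.995, 0.102, 0.004]
force: [-0.1, -0.5, -1.7]
grip_width: 0.424
```

```bash
python3 go.py .4818 -.2315 .34 -78.3
```

```text
t 5.55 pos [ 0.483  -0.2317  0.3463] ydir -78.28 tilt [ 0.0078 -0.0032] F [-0.11 -0.45 -1.65] g 0.42423911029256167
shift/0.4 [-0.003  -0.0012  0.0156] rows>= 0.15313314599271935 turn/45 [ 0.0061 -0.0089  0.0004] rows>= 0.06786113826382656 q6 [-5.270e-01  3.030e-01  1.675e+00  1.000e-03  1.156e+00  8.390e-01]
```

```bash
python3 - <<'E'
from plant import *
from h import *
cv2.imwrite('pics/g_w.png',cv2.resize(camera('wrist'),(800,500)))
s=camera('side');crop(s,260,160,110,140,4.2,'pics/g_s.png')
E
python3 go.py .4818 -.2315 .34 -78.3
```

```text
t 5.65 pos [ 0.483  -0.2317  0.3458] ydir -78.28 tilt [ 0.0073 -0.003 ] F [-0.32  1.3  -2.42] g 0.4273571231907705
shift/0.4 [-0.0029 -0.0012  0.0145] rows>= 0.14182506130494346 turn/45 [ 0.0056 -0.0083  0.0004] rows>= 0.06281335615109743 q6 [-5.270e-01  3.040e-01  1.675e+00  1.000e-03  1.155e+00  8.390e-01]
```

View pics/g_w.png

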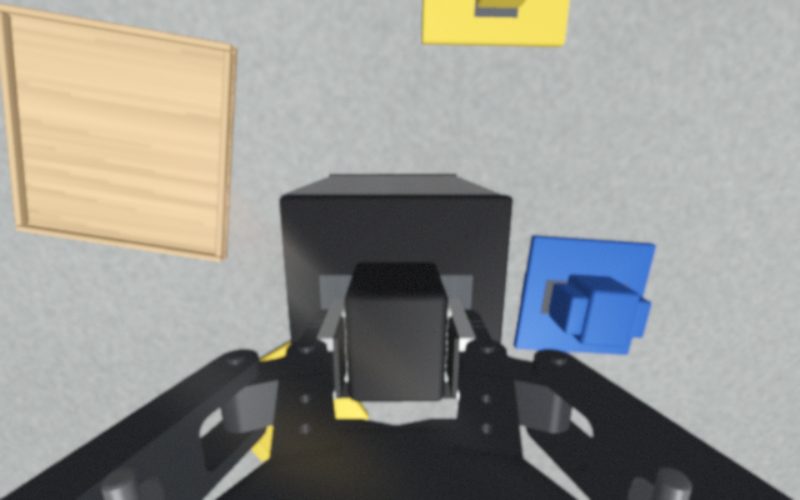

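View pics/g_s.png

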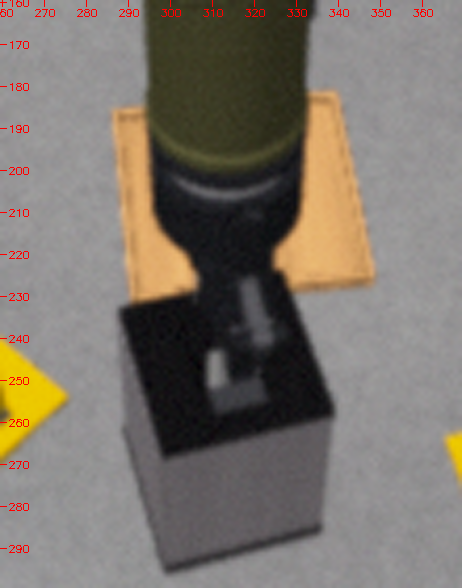

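The wrist view shows both buttons squeezed in flush against the block, and in the side view the lid is still seated with its near corner at (298,268). I'll lift straight up.

>>> {"name": "jog_arm", "arguments": {"motion": [{"dx": 0,"dy": 0,"dz": -0.02,"wx": 0,"wy": 0,"wz": 0},{"dx": 0,"dy": 0,"dz": -0.025,"wx": 0,"wy": 0,"wz": 0},{"dx": 0,"dy": 0,"dz": -0.03,"wx": 0,"wy": 0,"wz": 0},{"dx": 0,"dy": 0,"dz": -0.03,"wx": 0,"wy": 0,"wz": 0},{"dx": 0,"dy": 0,"dz": -0.03,"wx": 0,"wy": 0,"wz": 0},{"dx": 0,"dy": 0,"dz": -0.02,"wx": 0,"wy": 0,"wz": 0},{"dx": 0,"dy": 0,"dz": 0,"wx": 0,"wy": 0,"wz": 0}]}}

```text
t: 6.23
tool_pos: [0.4822, -0.2317, 0.4114]
eef_rot: [0.001, 0.995, 0.102, 0.001]
force: [1.7, 0.1, -2.3]
grip_width: 0.424
```

```bash
python3 go.py .512 -.006 .43 -87
python3 - <<'E'
from plant import *
from h import *
cv2.imwrite('pics/h_w.png',cv2.resize(camera('wrist'),(800,500)))
s=camera('side');crop(s,240,130,150,180,3.3,'pics/h_s.png')
E
python3 go.py .512 -.006 .43 -87
```

```text
t 6.2333 pos [ 0.4822 -0.2317  0.4114] ydir -78.29 tilt [ 0.003  -0.0011] F [ 1.7   0.13 -2.31] g 0.4241957839968542
shift/0.4 [ 0.1875 -0.5373 -0.0469] rows>= 5.4772395307082755 turn/45 [ 0.0018 -0.0036  0.1935] rows>= 1.2165827924251318 q6 [-5.270e-01  2.450e-01  1.579e+00  1.000e-03  1.314e+00  8.390e-01]
t 6.3333 pos [ 0.4818 -0.2314  0.4098] ydir -78.29 tilt [0.0009 0.0001] F [ 0.21  0.56 -2.22] g 0.42643772930683466
shift/0.4 [ 0.1883 -0.5366 -0.0504] rows>= 5.476154648918625 turn/45 [ 0.     -0.0012  0.1935] rows>= 1.2160250308983456 q6 [-5.270e-01  2.460e-01  1.582e+00  1.000e-03  1.313e+00  8.390e-01]
```

View pics/h_s.png

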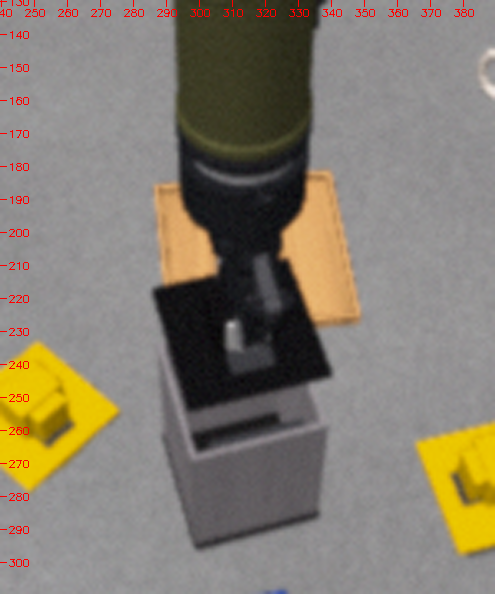

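View pics/h_w.png

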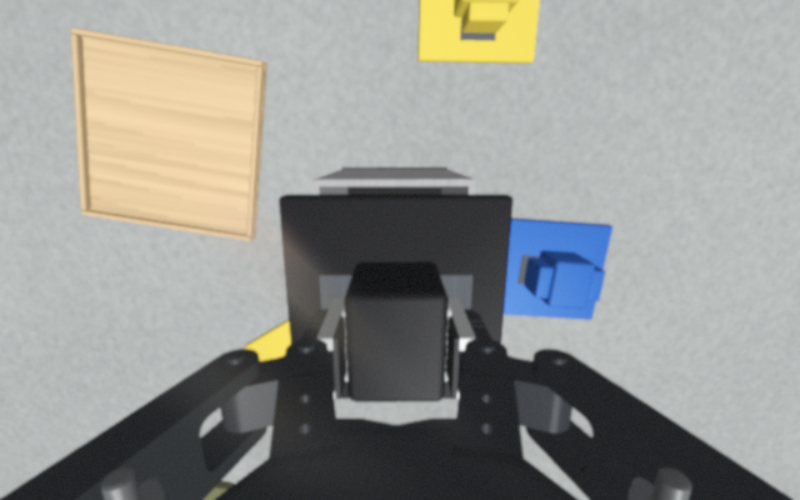

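The lid is clear: it hangs level about 64 mm up, and the canister stands unmoved below it with its near bottom corner still at about (300,295). Next I carry it over the tray.

>>> {"name": "jog_arm", "arguments": {"motion": [{"dx": 0.016,"dy": -0.045,"dz": -0.004,"wx": 0,"wy": 0,"wz": 0},{"dx": 0.03,"dy": -0.085,"dz": -0.004,"wx": 0,"wy": 0,"wz": 0},{"dx": 0.03,"dy": -0.085,"dz": -0.004,"wx": 0,"wy": 0,"wz": 0},{"dx": 0.03,"dy": -0.085,"dz": 0,"wx": 0,"wy": 0,"wz": 0},{"dx": 0.03,"dy": -0.085,"dz": 0,"wx": 0,"wy": 0,"wz": 0},{"dx": 0.025,"dy": -0.07,"dz": 0,"wx": 0,"wy": 0,"wz": 0},{"dx": 0.014,"dy": -0.04,"dz": 0,"wx": 0,"wy": 0,"wz": 0},{"dx": 0,"dy": 0,"dz": 0,"wx": 0,"wy": 0,"wz": 0}]}}

```text
t: 7.0
tool_pos: [0.51, -0.0172, 0.4075]
eef_rot: [-0.002, 0.995, 0.098, -0.005]
force: [0.3, -0.2, -2.1]
grip_width: 0.429
```

```bash
python3 go.py .512 -.006 .227 -78.3
```

```text
t 7.0 pos [ 0.51   -0.0172  0.4075] ydir -78.72 tilt [-0.0098  0.0022] F [ 0.31 -0.21 -2.13] g 0.42945404968249284
shift/0.4 [ 0.0146 -0.0246  0.4512] rows>= 4.336511310698492 turn/45 [-0.0052  0.0117 -0.0094] rows>= 0.09978868840655046 q6 [-1.170e-01  2.170e-01  1.629e+00  1.000e-03  1.306e+00  1.257e+00]
```

>>> {"name": "jog_arm", "arguments": {"motion": [{"dx": 0.01,"dy": -0.025,"dz": 0,"wx": -0.005,"wy": 0.012,"wz": -0.009},{"dx": 0,"dy": 0,"dz": 0.05,"wx": 0,"wy": 0,"wz": 0},{"dx": 0,"dy": 0,"dz": 0.07,"wx": 0,"wy": 0,"wz": 0},{"dx": 0,"dy": 0,"dz": 0.08,"wx": 0,"wy": 0,"wz": 0},{"dx": 0,"dy": 0,"dz": 0.08,"wx": 0,"wy": 0,"wz": 0},{"dx": 0,"dy": 0,"dz": 0.05,"wx": 0,"wy": 0,"wz": 0},{"dx": 0,"dy": 0,"dz": 0.03,"wx": 0,"wy": 0,"wz": 0},{"dx": 0,"dy": 0,"dz": 0,"wx": 0,"wy": 0,"wz": 0}]}}

```text
t: 7.67
tool_pos: [0.5112, -0.0082, 0.2555]
eef_rot: [0.002, 0.995, 0.104, -0.001]
force: [-0.1, -0.2, -1.4]
grip_width: 0.429
```

```bash
python3 go.py .512 -.006 .227 -78.3
python3 - <<'E'
from plant import *
from h import *
s=camera('side');crop(s,240,130,150,180,3.3,'pics/i_s.png')
E
python3 go.py .512 -.006 .227 -78.3
```

```text
t 7.6667 pos [ 0.5112 -0.0082  0.2555] ydir -78.01 tilt [-0.0015 -0.0036] F [-0.11 -0.15 -1.42] g 0.42922397517204836
shift/0.4 [ 0.0033 -0.0053  0.0713] rows>= 0.6865106524673525 turn/45 [0.0041 0.0028 0.0064] rows>= 0.05104875212161066 q6 [-0.097  0.385  1.832 -0.005  0.926  1.267]
t 7.7167 pos [ 0.5114 -0.0083  0.2564] ydir -78.02 tilt [-0.0007 -0.0037] F [ 0.84  0.5  -2.08] g 0.4282138477797133
shift/0.4 [ 0.0027 -0.0055  0.0735] rows>= 0.7077073159461013 turn/45 [0.0044 0.0019 0.0063] rows>= 0.04988045296961411 q6 [-0.097  0.384  1.831 -0.005  0.927  1.267]
```

View pics/i_s.png

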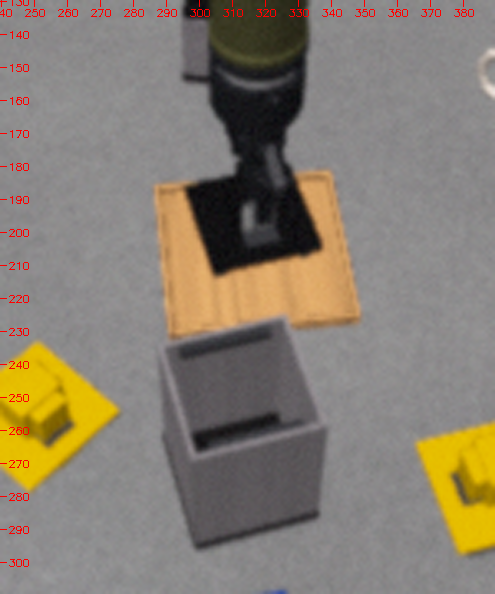

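The lid is over the tray, with plate corners near (302,213) and (337,204). I'll lower it gently while watching the force.

>>> {"name": "jog_arm", "arguments": {"motion": [{"dx": 0.003,"dy": -0.005,"dz": 0.02,"wx": 0.004,"wy": 0.002,"wz": 0},{"dx": 0,"dy": 0,"dz": 0.02,"wx": 0,"wy": 0,"wz": 0},{"dx": 0,"dy": 0,"dz": 0.015,"wx": 0,"wy": 0,"wz": 0},{"dx": 0,"dy": 0,"dz": 0.01,"wx": 0,"wy": 0,"wz": 0},{"dx": 0,"dy": 0,"dz": 0.006,"wx": 0,"wy": 0,"wz": 0}]}}

```text
t: 8.13
tool_pos: [0.5145, -0.0074, 0.2288]
eef_rot: [0.001, 0.995, 0.104, 0.004]
force: [-0.2, -0.5, -1.7]
grip_width: 0.427
```

```bash
python3 go.py .512 -.006 .224 -78.3
```

```text
t 8.1333 pos [ 0.5145 -0.0074  0.2288] ydir -78.08 tilt [ 0.0076 -0.0012] F [-0.25 -0.47 -1.73] g 0.4265961336008482
shift/0.4 [-0.0056 -0.0047  0.0118] rows>= 0.1335525564634619 turn/45 [ 0.0034 -0.0092  0.0049] rows>= 0.06878177714518276 q6 [-9.600e-02  4.250e-01  1.856e+00 -1.000e-03  8.530e-01  1.267e+00]
```

>>> {"name": "jog_arm", "arguments": {"motion": [{"dx": 0,"dy": 0,"dz": 0.008,"wx": 0.003,"wy": -0.009,"wz": 0},{"dx": 0,"dy": 0,"dz": 0.003,"wx": 0,"wy": 0,"wz": 0}]}}

```text
t: 8.3
tool_pos: [0.5148, -0.0073, 0.2243]
eef_rot: [0.0, 0.995, 0.104, 0.0]
force: [-0.3, 0.3, -1.8]
grip_width: 0.431
```

```bash
python3 go.py .512 -.006 .224 -78.3
```

```text
t 8.3 pos [ 0.5148 -0.0073  0.2243] ydir -78.07 tilt [ 0.0006 -0.0004] F [-0.28  0.29 -1.82] g 0.43130514872565145
shift/0.4 [-0.0062 -0.0048  0.0007] rows>= 0.07517031826378247 turn/45 [ 0.0006 -0.0006  0.0052] rows>= 0.03283700133634572 q6 [-0.096  0.434  1.857 -0.     0.85   1.267]
```

Not down yet: the force still shows the lid's weight. I'll go on in 1–1.5 mm steps.

>>> {"name": "jog_arm", "arguments": {"motion": [{"dx": 0,"dy": 0,"dz": 0.004,"wx": 0,"wy": 0,"wz": 0},{"dx": 0,"dy": 0,"dz": 0.003,"wx": 0,"wy": 0,"wz": 0}]}}

```text
t: 8.47
tool_pos: [0.5149, -0.0073, 0.2231]
eef_rot: [0.0, 0.995, 0.104, 0.001]
force: [-5.0, 0.3, 19.3]
grip_width: 0.425
```

```bash
python3 go.py .512 -.006 .224 -78.3
```

```text
t 8.4667 pos [ 0.5149 -0.0073  0.2231] ydir -78.05 tilt [ 0.0012 -0.0005] F [-5.04  0.34 19.28] g 0.42454738636803446
shift/0.4 [-0.0065 -0.0046 -0.0024] rows>= 0.07986871746758453 turn/45 [ 0.0009 -0.0014  0.0055] rows>= 0.036239457698322396 q6 [-9.600e-02  4.360e-01  1.858e+00 -1.000e-03  8.470e-01  1.267e+00]
```

The lid is on the floor: the force went from -1.8 to +19 N at the expected height. I'll ease off a little, then open.

>>> {"name": "jog_arm", "arguments": {"motion": [{"dx": 0,"dy": 0,"dz": -0.001,"wx": 0,"wy": 0,"wz": 0},{"dx": 0,"dy": 0,"dz": 0,"wx": 0,"wy": 0,"wz": 0}]}}

```text
t: 8.63
tool_pos: [0.5152, -0.0072, 0.2247]
eef_rot: [0.001, 0.995, 0.104, 0.002]
force: [-0.8, -0.2, -1.5]
grip_width: 0.425
```

>>> {"name": "jog_arm", "arguments": {"motion": [{"dx": 0,"dy": 0,"dz": 0,"wx": 0,"wy": 0,"wz": 0},{"dx": 0,"dy": 0,"dz": 0,"wx": 0,"wy": 0,"wz": 0},{"dx": 0,"dy": 0,"dz": 0,"wx": 0,"wy": 0,"wz": 0},{"dx": 0,"dy": 0,"dz": 0,"wx": 0,"wy": 0,"wz": 0},{"dx": 0,"dy": 0,"dz": 0,"wx": 0,"wy": 0,"wz": 0},{"dx": 0,"dy": 0,"dz": 0,"wx": 0,"wy": 0,"wz": 0}], "fingers": 0}}

```text
t: 9.13
tool_pos: [0.516, -0.0072, 0.2251]
eef_rot: [0.001, 0.995, 0.104, 0.003]
force: [-1.1, 0.2, 0.3]
grip_width: 0.996
```

```bash
python3 go.py .512 -.006 .224 -78.3
python3 - <<'E'
from plant import *
from h import *
cv2.imwrite('pics/j_w.png',cv2.resize(camera('wrist'),(800,500)))
E
python3 go.py .512 -.006 .35 -78.3
```

```text
t 9.1333 pos [ 0.516  -0.0072  0.2251] ydir -78.03 tilt [ 0.0057 -0.001 ] F [-1.09  0.18  0.33] g 0.9959665457025623
shift/0.4 [-0.0091 -0.0049  0.0028] rows>= 0.10257943034809004 turn/45 [ 0.0028 -0.0069  0.0061] rows>= 0.06025703784561104 q6 [-9.600e-02  4.330e-01  1.856e+00 -1.000e-03  8.470e-01  1.267e+00]
t 9.1833 pos [ 0.516  -0.0072  0.2251] ydir -78.02 tilt [ 0.0057 -0.001 ] F [ 0.17  0.01 -0.03] g 1.0005282252958367
shift/0.4 [-0.0074 -0.0042 -0.3122] rows>= 2.996121165088846 turn/45 [ 0.0028 -0.0069  0.0062] rows>= 0.06063112563565146 q6 [-9.600e-02  4.330e-01  1.856e+00 -1.000e-03  8.470e-01  1.267e+00]
```

View pics/j_w.png

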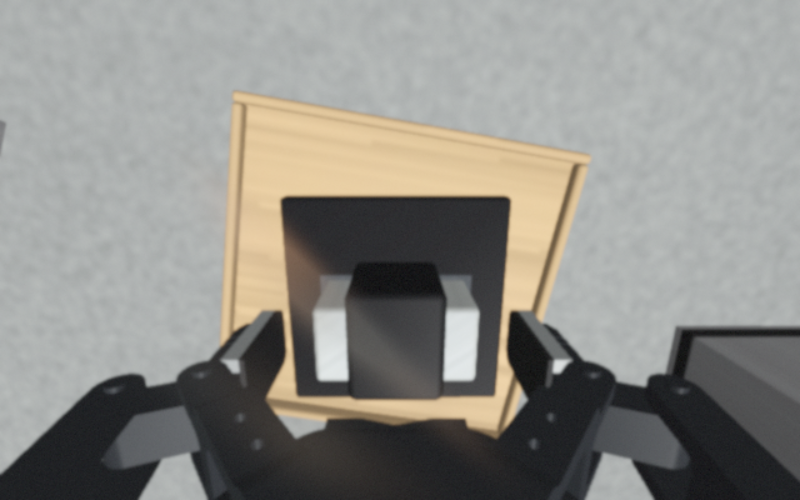

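The lid stands free in the tray with its buttons out (u 314–477) and clear of both fingers. I'll retreat straight up.

>>> {"name": "jog_arm", "arguments": {"motion": [{"dx": 0,"dy": 0,"dz": -0.03,"wx": 0,"wy": 0,"wz": 0},{"dx": 0,"dy": 0,"dz": -0.05,"wx": 0,"wy": 0,"wz": 0},{"dx": 0,"dy": 0,"dz": -0.08,"wx": 0,"wy": 0,"wz": 0},{"dx": 0,"dy": 0,"dz": -0.09,"wx": 0,"wy": 0,"wz": 0},{"dx": 0,"dy": 0,"dz": -0.09,"wx": 0,"wy": 0,"wz": 0},{"dx": 0,"dy": 0,"dz": -0.06,"wx": 0,"wy": 0,"wz": 0},{"dx": 0,"dy": 0,"dz": -0.03,"wx": 0,"wy": 0,"wz": 0},{"dx": 0,"dy": 0,"dz": 0,"wx": 0,"wy": 0,"wz": 0},{"dx": 0,"dy": 0,"dz": 0,"wx": 0,"wy": 0,"wz": 0}]}}

```text
t: 9.93
tool_pos: [0.5145, -0.0071, 0.4035]
eef_rot: [0.0, 0.995, 0.104, 0.0]
force: [0.3, 0.2, -0.5]
grip_width: 0.999
```

```bash
python3 go.py .512 -.006 .4 -78.3
python3 - <<'E'
from plant import *
from h import *
cm=camera_model('wrist');np.save('pics/k_w.npy',cm,allow_pickle=True)
w=camera('wrist');cv2.imwrite('pics/k_w.png',w);crop(w,230,90,180,170,4.4,'pics/k_wc.png')
s=camera('side');cv2.imwrite('pics/k_s.png',s);crop(s,260,90,110,210,2.8,'pics/k_sc.png')
E
```

```text
t 9.9333 pos [ 0.5145 -0.0071  0.4035] ydir -78.04 tilt [ 0.0004 -0.0005] F [ 0.3   0.23 -0.5 ] g 0.99940422882741
shift/0.4 [-0.0055 -0.0039  0.0087] rows>= 0.10597678481719554 turn/45 [ 0.0007 -0.0003  0.0059] rows>= 0.03710285371578126 q6 [-0.096  0.223  1.631 -0.     1.287  1.266]
```

View pics/k_wc.png

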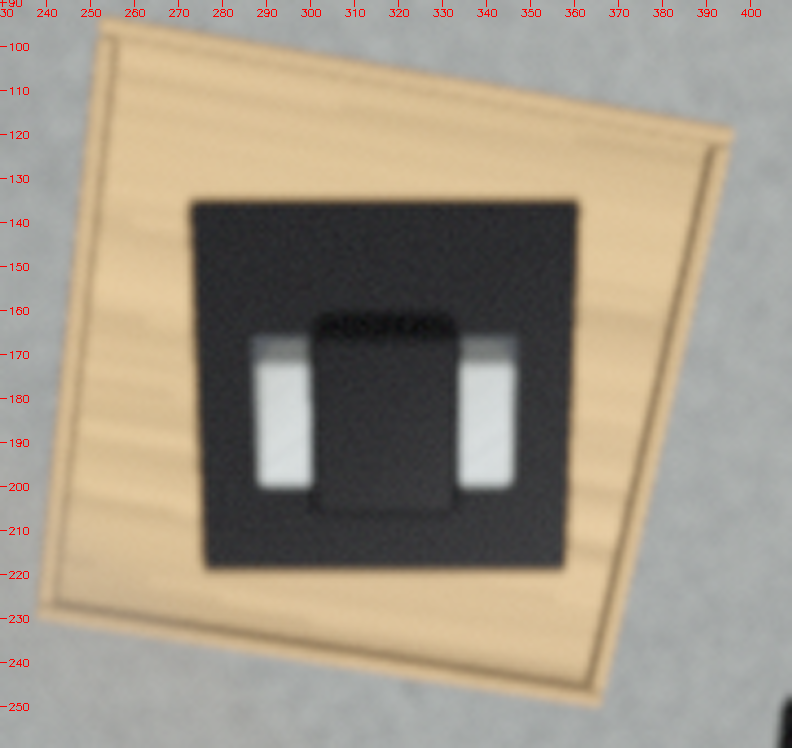

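View pics/k_sc.png

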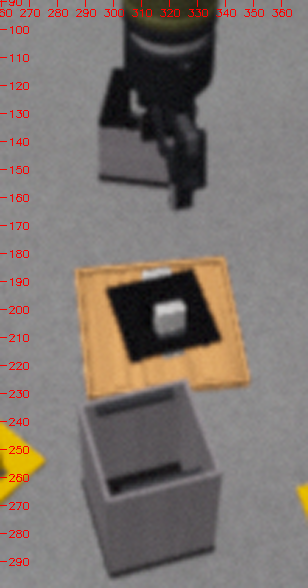

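```bash
python3 - <<'E'
from plant import *
from h import *
cm=np.load('pics/k_w.npy',allow_pickle=True).item()
c=[atz(cm,p,.073) for p in ((287.3,172),(288,200),(347,172),(346.3,200))];m=np.mean(c,0)
print(m,np.linalg.norm((c[0]+c[1]-c[2]-c[3])/2))
t=[atz(cm,(230+p/4.4-.5,90+q/4.4-.5),.014) for p,q in ((102,20),(735,132),(600,702),(40,612))];tm=np.mean(t,0)
d=t[0]-t[1];a=np.arctan2(d[1],d[0])-np.pi/2;R=np.array([[np.cos(a),np.sin(a)],[-np.sin(a),np.cos(a)]])
print(tm,np.degrees(a),'lid in tray',R@(m-tm)[:2])
S=camera_model('side')
# plate upper-face corners from both views (z should be 0.036)
w=[(230+p/4.4-.5,90+q/4.4-.5) for p,q in ((190,202),(578,202),(565,570),(206,570))]
s=[(260+p/2.8-.5,90+q/2.8-.5) for p,q in ((193,271),(221,340),(133,361),(107,289))]
for i,j in zip(w,s): print(tri([ray(cm,i),ray(S,j)])[0].round(4), atz(cm,i,.036).round(4))
E
python3 go.py .512 -.006 .4 -78.3
```

```text
[ 0.51570907 -0.0072709   0.073     ] 0.06067362252593136
[ 0.51326346 -0.00322114  0.014     ] 2.361047267323622 lid in tray [ 0.0022767  -0.00414707]
[0.5534 0.0518 0.0283] [0.5536 0.0509 0.036 ]
[ 0.5735 -0.0453  0.0298] [ 0.5738 -0.0444  0.036 ]
[ 0.4785 -0.0662  0.0317] [ 0.4784 -0.0649  0.036 ]
[0.4576 0.0302 0.0321] [0.4583 0.0303 0.036 ]
t 10.0333 pos [ 0.5142 -0.007   0.4023] ydir -78.04 tilt [-0.002  -0.0003] F [-0.5   0.3   0.03] g 1.0006161042140231
shift/0.4 [-0.0049 -0.0037  0.0058] rows>= 0.08128911235879337 turn/45 [-0.0002  0.0026  0.0058] rows>= 0.04004881219096643 q6 [-0.096  0.225  1.632 -0.     1.287  1.266]
```

```bash
python3 -c "
from plant import *
print(close_job())"
```

```text
the job is handed in; nothing more can be done
None
```

The job is handed in: the tall canister's lid stands right way up in the tray. I pinched both buttons with 50 N, lifted the lid straight up, carried it over the tray and lowered it until the force showed contact. Then I opened the gripper and backed off upwards. It took about 10 s of the 40 s allowed; the hand-in reported no verdict.

**Last checks**
- **Lid position:** the lid's centre is about 2 mm and 4 mm from the tray's centre along its sides.
- **Lid flatness:** its four plate corners came out between 28 and 32 mm high. That is about 4–8 mm below the 36 mm the text implies for the upper face. I put that down to the blurred black edges, and the corners agree with each other to 4 mm.
- **Buttons:** both are sprung back out, measuring 60.7 mm over the pair against 60 mm at rest.
- **Tall canister:** it looks unmoved and upright in the side picture.
- **Short canister:** the arm stayed well away from it. In the last side picture it was partly hidden behind the gripper, so I did not measure it again.
- **Gripper:** it hangs clear above the lid with no contact force.

**Disagreements**
- **Camera positions:** the three cameras differed by up to 3 mm on where the lid was, and I used values in between.
- **Arm drift:** the arm crept up about 6 mm while the fingers closed, so the grip was that much higher than planned.
- **Gripper opening:** it read about 36 mm with the buttons squeezed, where 40 mm was expected. The wrist picture showed both buttons pressed in.
- **Set-down force:** contact with the tray peaked at about 19 N, which I eased off before opening.

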